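Set up the splash guard at the pour-over station

ROBOT

A 6-joint arm with a two-finger parallel gripper is mounted at the origin on the work surface. World frame = base frame: x ahead of the robot, y to its left, z up, the work surface at z = 0. Lengths are in mm, angles in rad, forces in N, time in s.
With the tool pointing down it reaches from about 350 to 975 mm from the base axis. Payload 7.1 kg.
Tool frame: the origin (TCP) lies on the centre line of the jaws, within the pads' length; the fingertips stand 19 mm ahead of it and the grasp point (between the pads) is the TCP; z points along the fingers, y is the line along which they close (so a half turn about z gives the same grasp; the last joint's range is limited). The gripper opens to 88 mm and grips with 3 to 60 N. Pads are 20 mm wide; open, the fingers measure 115 mm over their backs; the gripper's body (75 mm by 178 mm) begins 61 mm behind the grasp point.
Start: joints at [1.308, 0.423, 1.63, -0, 1.089, -0.019], TCP at [150.839, 606.509, 241.675] pointing down, gripper open.
Joint ranges: [-3, 3], [-0.9, 2.11], [0.09, 2.58], [-1.31, 4.45], [0.11, 2.69], [-2.54, 2.54]. Speed limits (rad/s): [2.39, 2.39, 3.01, 3.14, 3.14, 3.14].

INTERFACE

Orientations are given as a unit quaternion [x, y, z, w].
In Python, from cell import manip gives the robot as it stands.
- The arm moves only by the tool jog_arm, called after "Call:" by a JSON object that holds its "api" and its "payload", one argument or row to a line. Schema: {"type":"object","properties":{"moves":{"type":"array","items":{"type":"object","properties":{"jaw":{"type":"number"},"pos":{"type":"array","items":{"type":"number"},"minItems":3,"maxItems":3},"r":{"type":"array","items":{"type":"number"},"minItems":3,"maxItems":3}},"additionalProperties":false,"required":["jaw"]},"minItems":1,"maxItems":20},"only":{"type":"string"},"quiet":{"type":"boolean"},"lines":{"type":"string"}},"required":["moves"],"additionalProperties":false}. moves is a list of rows, 1 to 20 of them, each an object with the fields jaw (the finger opening in mm), pos (a list: dx, dy, dz in normalised numbers (1 is 750 mm)), r (a list: a rotation vector rx, ry, rz in fractions of the full range, 1 being 4 rad); a field left out counts as zero (the opening has to be given); each row is the pose to reach, as a shift and turn from the pose commanded when the call began, along the tool's axes at that moment; what a row does not reach only later rows make up. A row lasts 1/8 s, in which the tool goes at most 62.5 mm and 0.188 rad, less where a joint would pass 70% of its speed; a pose out of reach is approached as far as the arm can. The fingers move at their own pace and stop on an object; the grip force is fixed at half the most. Time passes only in rows, so rows that do not move let the fingers close. The tool returns the time, the measured TCP pose, the force, the opening and the grip force at its end. only (a regular expression) keeps the lines of the reply that match it, lines (a string "A,B") keeps lines A to B, and quiet returns only ok. Shift and turn numbers lie between -1 and 1, and a call with a number outside is refused. Input that does not fit is refused with a message, and nothing moves.
- manip.get_obs(): the state, without advancing time (a new reading comes with each control period).
- manip.camera(name): name is "side" or "top" or "wrist"; returns a dict with "frame" (384x512x3 uint8, red, green, blue), "z_map" (384x512 float32, mm along the optical axis (not along the pixel's ray), 0 where there is no reading), "fx", "fy", "cx", "cy" (pixels), "xyz" and "attitude" of the camera in the world; the wrist camera has in their place "mount" (4x4, takes a point from camera to tool coordinates, whose origin is the TCP and whose axes are the flange's). Camera axes: x right, y down, z forward; pixel columns grow to the right and rows downward; lengths in mm; the calibration is good to about 2 mm. A picture is of the moment at which its call begins: read the wrist's pose just before it.
- manip.sign_off(): hands the job in; it is judged then, once.
The state is a dict: "clock": time; "qpos": joint angles; "joint_velocities": joint speeds; "effort": joint torques, N m; "ee_pos": TCP position; "tool_rot": TCP orientation; "contact_force": force on the tool from outside, world axes, zero at the start; "wrist_torque": the same for the moment, N m; "gripper_width": finger opening in mm; "finger_force": force on a finger pad.
Only numpy, scipy, OpenCV 4.12 (cv2) and the standard library are available. Lean on these libraries where they do the work, as an engineer would, in place of code of your own. Each camera call takes 0.05 s, during which the arm holds its last target. There are 200 camera calls.

TASK

Set up the splash guard in front of the brewer: flip the cam lever right over to free the sliding guard stand, slide the stand along its rail until its crossbar is centred on the brewer's scale, and flip the lever all the way back to lock it there. Then fetch the folded steel guard and lower it gently over the crossbar so that it straddles the bar, about centred and resting squarely on it, and let go. Leave the brewer, kettle, cup and jar where they stand.

Things in the scene. Friction and masses are not known exactly. Their poses are not given: they have to be found in the camera images.
- track: Aluminium guide rail fixed to the counter, 460 mm long along its own y axis, 50 mm wide (x), 20 mm high, with a ridged steel strip lying in its channel (captive, ignore it) and 30 mm high black end caps. Origin: centre of its underside, on the counter. Its +x side is the side away from the robot. The guard stand slides on it along y.
- carriage (a joint): Position of the guard stand along the rail, 0 to 0.2 m, growing towards the rail's +y end. The stand is a black carriage (66 mm wide, 47 mm high) with a post and T crossbar, and the cam lever beside them on the +y side. Free, it slides with 2 N; locked, it holds over 30 N; it locks at every 10 mm, so locking may shift it 6 mm. It starts at 0, 70 mm or more short of the scale.
- bar_mid (a point): Middle of the top face of the steel crossbar, 130 mm above the counter; moves with the stand, axes parallel to the rail's. The bar is 140 mm long (rail y), 18 mm wide (x) and 12 mm deep, held by one 12 x 16 mm post under its middle; free space around it, so it can be pinched from above to slide the stand.
- cam_lever (a joint): Angle of the cam lever in rad, 0 = locked (leaning 0.6 rad from upright to the rail's -x side, the robot), 1.2 = free (leaning 0.6 rad towards +x, the brewer). It is free of the rail above about 0.75 and stays where it is left. It swings about the rail's y axis; push near its end, 10 to 20 N.
- lever_pivot (a point): Hinge point of the cam lever, 45 mm above the counter, 125 mm along the rail's +y from bar_mid; moves with the stand, axes parallel to the rail's. Black cheeks 52 mm wide stand either side of it up to 53 mm above the counter.
- lever_tip (a point): Centre of the black ball (20 mm diameter) at the end of the cam lever, 82 mm from the pivot. The lever is a straight 12 mm round steel rod.
- guard: Splash guard: steel sheet folded into an upside-down U, standing on its two edges on the counter. 120 mm long (own y), 40 mm wide outside (own x), 32 mm wide inside, 84 mm high, walls and roof 4 mm, ends open; 0.15 to 0.3 kg. Origin: centre of its underside, at the lower edges; z up. Symmetric under a half turn.
- guard_roof (a point): Centre of the underside of the guard's roof, 80 mm above its lower edges; it comes to lie on the crossbar's top face. Axes as the guard's.
- scale: Black coffee scale fixed on the counter on the rail's +x side, its centre 170 mm from the rail's centre line, 130 mm (x) by 150 mm (y) by 22 mm high, axes parallel to the rail's. Origin: centre of its underside. The crossbar is centred on it when bar_mid has the same position along the rail's y.
- brewer: Glass server with a light blue ceramic dripper on top, 108 mm across and 165 mm high, standing loose in the middle of the scale (25 mm above the counter). Origin: centre of its underside. To be left alone.
- kettle: Black kettle, 150 mm across the body, 155 mm high, with a spout and handle; loose, to be left alone. Origin: centre of its underside.
- cup: Brown card cup, 76 mm across, 85 mm high; loose, to be left alone. Origin: centre of its underside.
- jar: Amber glass jar, 76 mm across, 115 mm high; loose, to be left alone. Origin: centre of its underside.

How it is judged:
By the outcome, as a careful person would: the job done as asked, in the order asked, and still so for the second after the job is handed in, with the robot touching nothing.
It also fails if it takes over 72 s, if anything falls off the work surface, if the arm or the gripper's body presses on something with over 40 N, if the wrist force passes 120 N, or if a joint passes its speed limit or range.

## Working session

There is one attempt and no reset: what is moved stays moved. The work goes in short steps, Python scripts to look and compute and a tool call to move; the robot and the scene stay as the last step left them, time stands still between calls to the robot, and variables do not carry over. Pictures are saved under pics/ and viewed, at most 10 in all, crops included, and the job is handed in when it is done.

```bash
ls; mkdir -p pics; cat > h.py <<'E'
import numpy as np, cv2
from cell import manip
from scipy.spatial.transform import Rotation as R
def snap(n):
    o=manip.get_obs(); c=manip.camera(n)
    z=c["z_map"]; v,u=np.mgrid[:384,:512]
    P=np.stack([(u-c["cx"])/c["fx"]*z,(v-c["cy"])/c["fy"]*z,z],-1)
    if n=="wrist":
        M=np.array(c["mount"]); P=P@M[:3,:3].T+M[:3,3]
        P=P@R.from_quat(o["tool_rot"]).as_matrix().T+np.array(o["ee_pos"])
    else:
        A=np.array(c["attitude"]); A=R.from_quat(A).as_matrix() if A.size==4 else A
        P=P@A.T+np.array(c["xyz"])
    P[z==0]=np.nan
    return c["frame"],P
def save(f,name): cv2.imwrite("pics/"+name,f[...,::-1])
E
python3 - <<'E'
from h import *
o=manip.get_obs(); print(o)
fs=[]
for n in("top","side"):
    f,P=snap(n); np.save(n+".npy",P); np.save(n+"_f.npy",f); save(f,n+".png")
    print(n,np.nanmin(P,(0,1)),np.nanmax(P,(0,1)), P[192,256])
E
```

```text
cell.py
pics
{'clock': 0.0, 'qpos': array([ 1.30800587e+00,  4.23824081e-01,  1.63072970e+00,  8.38935696e-06,
        1.08860347e+00, -1.90178766e-02]), 'joint_velocities': array([ 0.00116263, -0.0011324 , -0.0001501 , -0.00035172,  0.00025113,
        0.00098368]), 'effort': array([ 1.94450418e-03, -5.44625473e+01, -2.73662245e+01,  6.44229027e-02,
        2.28005630e-02, -1.48994441e-04]), 'ee_pos': array([150.69337024, 605.991011  , 240.89654874]), 'tool_rot': array([ 1.21586615e-01,  9.92580517e-01, -7.74028259e-04, -1.13543434e-04]), 'contact_force': array([ 0.06727243, -0.11594725, -0.56318329]), 'wrist_torque': array([0.0072994 , 0.02233119, 0.01968457]), 'finger_force': 0.0, 'gripper_width': 88.07344303638061}
top [  -14.94919777 -1349.19402066  -771.12861655] [1724.87862829 1434.52953428  394.43914408] [586.49197849  36.391741     1.50161562]
side [-938.56859276 -643.69779416 -779.24382302] [1757.29040938 2375.38387823  672.37819784] [587.18193941 106.8042306   -1.37812405]
```

View pics/top.png

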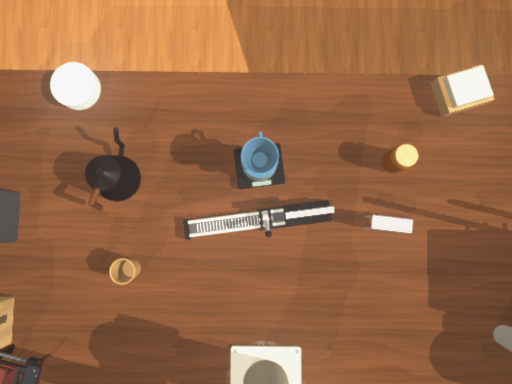

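View pics/side.png

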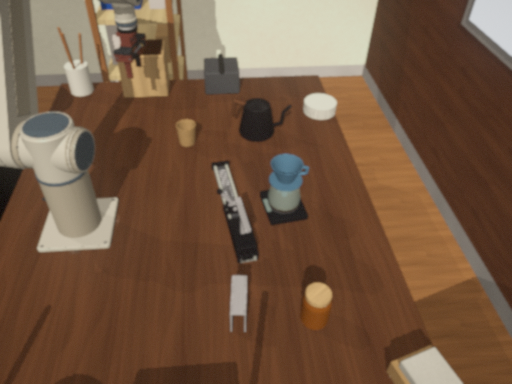

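The top view shows the rail from (187,229) to (332,210). The crossbar is near (310,212), the lever ball at (268,233), the scale at (260,167) and the guard at (392,224). The arm is clear of all of them.

```bash
python3 - <<'E'
import numpy as np,cv2
P=np.load("top.npy");f=np.load("top_f.npy")
np.set_printoptions(precision=1,suppress=True)
def rect(m,name):
    Q=P[m]; r=cv2.minAreaRect(Q[:,:2].astype(np.float32)); print(name,len(Q),r,"zmed",np.median(Q[:,2])); return Q
v,u=np.mgrid[:384,:512]
z=P[...,2]
def win(a,b,c,d): return (u>=a)&(u<b)&(v>=c)&(v<d)
rect(win(360,425,205,245)&(z>70)&(z<95),"guard")
rect(win(260,345,195,235)&(z>120)&(z<140),"bar")
rect(win(180,345,195,245)&(z>12)&(z<38),"rail")
Q=rect(win(225,300,135,195)&(z>14)&(z<30),"scale")
rect(win(225,300,135,195)&(z>100),"brewer")
rect(win(255,285,222,245)&(z>95),"leverball")
for r in range(222,240,2): print(P[r,262:276:2,2], P[r,268])
big=cv2.resize(f[130:250,170:430],None,fx=3,fy=3,interpolation=cv2.INTER_CUBIC)
cv2.imwrite("pics/crop.png",big[...,::-1])
E
```

```text
guard 556 ((489.245361328125, -366.80853271484375), (120.65840148925781, 40.13174819946289), 83.81014251708984) zmed 83.37772123143031
bar 319 ((506.8023986816406, -82.8289794921875), (41.83768081665039, 209.22796630859375), 19.58696174621582) zmed 129.255242703352
rail 1533 ((497.7385559082031, 32.47892761230469), (65.66214752197266, 459.70074462890625), 8.10572624206543) zmed 18.31842056346045
scale 740 ((670.0860595703125, 28.705955505371094), (130.9197998046875, 149.48988342285156), 8.309653282165527) zmed 21.39604626806249
brewer 1258 ((671.7201538085938, 31.244644165039062), (110.69853210449219, 103.42952728271484), 22.297157287597656) zmed 157.65363155320392
leverball 51 ((460.5874938964844, 3.5169029235839844), (26.97807502746582, 18.161123275756836), 24.4950008392334) zmed 117.64320328312192
[57.1 65.1 75.2 51.  51.8 16.7 15.3] [490.5  -1.   51. ]
[46.8 47.9 82.6 74.6 53.8 16.8 20.6] [484.3  -0.2  74.6]
[52.1 18.3 88.8 87.  52.9  3.3 28.4] [478.4   0.2  87. ]
[28.5 31.5 99.1 97.4 30.1 26.3 29.2] [472.5   0.6  97.4]
[ -2.6   nan 107.9 107.3   0.3   1.1   0.3] [466.8   0.9 107.3]
[ -1.5   1.6 122.3 121.3 117.5  -1.    5.4] [461.3   1.4 121.3]
[ -2.7   1.7 122.4 123.3 119.1  -5.4   0.8] [455.6   1.5 123.3]
[ -0.5   2.9 118.7 121.6 118.8   3.1  -2. ] [449.9   1.3 121.6]
[ 4.9 -3.6  0.4 -0.9  1.8 -1.6  0.7] [440.1  -3.5  -0.9]
```

View pics/crop.png

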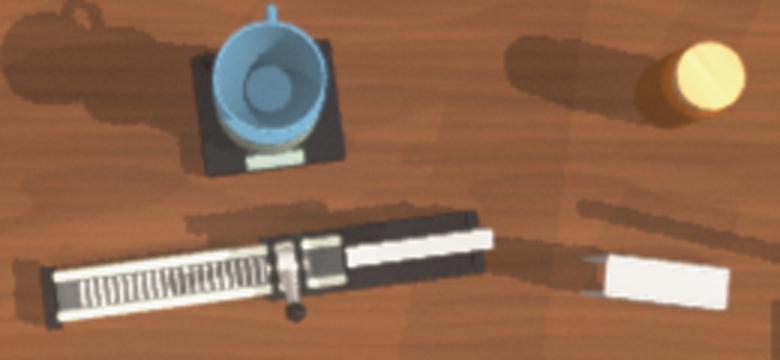

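The crop shows the crossbar on the right end of the rail, the lever on its left leaning towards the robot, and nothing in the way. Next I refine the bar and the axes.

```bash
python3 - <<'E'
import numpy as np,cv2
from h import *
P=np.load("top.npy");f=np.load("top_f.npy").astype(int)
v,u=np.mgrid[:384,:512]; z=P[...,2]
m=(u>=282)&(u<340)&(v>=200)&(v<225)&(z>124)&(z<136)
r=cv2.minAreaRect(P[m][:,:2].astype(np.float32)); print("bar",m.sum(),r,np.median(P[m],0))
for t in (8.1,8.3):
    t=np.radians(t); X=np.array([np.cos(t),np.sin(t)]);Y=np.array([-X[1],X[0]])
    Q=P[m][:,:2]; print([np.percentile(Q@a,[1,50,99]).round(1) for a in(X,Y)])
    s=np.array([670.1,28.7]); print("scale",s@X,s@Y, "ball",np.array([456,1.4])@X,np.array([456,1.4])@Y)
    w=(u>180)&(u<345)&(v>195)&(v<245)&(z>15)&(z<35); Q=P[w][:,:2]; print("rail",np.percentile(Q@Y,[.5,99.5]),np.percentile(Q@X,[2,98]))
# side camera cross-check of the bar, ball
S=np.load("side.npy"); zz=S[...,2]
w=(np.hypot(S[...,0]-456,S[...,1]-1.4)<30)&(zz>100); print("ball side",w.sum(),np.nanmedian(S[w],0) if w.any() else 0)
w=(abs(S[...,0]-520)<40)&(abs(S[...,1]+115)<100)&(zz>125)&(zz<140); Q=S[w]; print("bar side",w.sum(),cv2.minAreaRect(Q[:,:2].astype(np.float32)))
w=(abs(S[...,0]-489)<60)&(abs(S[...,1]+366)<90)&(zz>78)&(zz<90); Q=S[w]; print("guard side",w.sum(),cv2.minAreaRect(Q[:,:2].astype(np.float32)))
o=manip.get_obs();print(R.from_quat(o["tool_rot"]).as_matrix().round(4),o["ee_pos"])
E
```

```bash
cat >> h.py <<'E'
TH=np.radians(8.25); RX=np.array([np.cos(TH),np.sin(TH),0]); RY=np.array([-np.sin(TH),np.cos(TH),0])
def go(p,yaw=None):
    """tool-axes shift & rotvec from present pose to world point p, tool down, tool y at yaw (deg)"""
    o=manip.get_obs(); T=R.from_quat(o["tool_rot"]); d=T.inv().apply(np.array(p)-o["ee_pos"])
    r=np.zeros(3)
    if yaw is not None:
        a=np.radians(yaw); Y=np.array([np.cos(a),np.sin(a),0]); Z=np.array([0,0,-1.])
        r=(T.inv()*R.from_matrix(np.stack([np.cross(Y,Z),Y,Z],1))).as_rotvec()
    print("d",d.round(1),"r",r.round(3))
E
python3 - <<'E'
from h import *
b=np.array([518.9,-115.6,130]); piv=b+125*RY; piv[2]=45
tip=lambda a:piv+82*(np.sin(a)*RX+[0,0,np.cos(a)])
print(tip(-.6)); go(tip(-.6)+[0,0,60],98.25)
E
```

```text
[455.14188729   1.46261697 112.67752042]
d [-441.4 -513.2   69. ] r [-0.001 -0.    -0.388]
```

Units first: shifts go in shares of 750 mm and turns go in shares of 4 rad. So -513 mm / 750 = -0.684, -441 mm / 750 = -0.588, -0.388 rad / 4 = -0.097.

Call:
{"api": "jog_arm", "payload": {
  "moves": [
    {"jaw": 50, "pos": [-0.588, -0.684, 0], "r": [0, 0, -0.097]},
    {"jaw": 50, "pos": [-0.588, -0.684, 0], "r": [0, 0, -0.097]},
    {"jaw": 50, "pos": [-0.588, -0.684, 0], "r": [0, 0, -0.097]},
    {"jaw": 50, "pos": [-0.588, -0.684, 0], "r": [0, 0, -0.097]},
    {"jaw": 50, "pos": [-0.588, -0.684, 0], "r": [0, 0, -0.097]},
    {"jaw": 50, "pos": [-0.588, -0.684, 0], "r": [0, 0, -0.097]},
    {"jaw": 50, "pos": [-0.588, -0.684, 0.0267], "r": [0, 0, -0.097]},
    {"jaw": 50, "pos": [-0.588, -0.684, 0.0533], "r": [0, 0, -0.097]},
    {"jaw": 50, "pos": [-0.588, -0.684, 0.092], "r": [0, 0, -0.097]},
    {"jaw": 50, "pos": [-0.588, -0.684, 0.092], "r": [0, 0, -0.097]},
    {"jaw": 50, "pos": [-0.588, -0.684, 0.092], "r": [0, 0, -0.097]},
    {"jaw": 50, "pos": [-0.588, -0.684, 0.092], "r": [0, 0, -0.097]},
    {"jaw": 50, "pos": [-0.588, -0.684, 0.092], "r": [0, 0, -0.097]},
    {"jaw": 50, "pos": [-0.588, -0.684, 0.092], "r": [0, 0, -0.097]},
    {"jaw": 50, "pos": [-0.588, -0.684, 0.092], "r": [0, 0, -0.097]}
  ]
}}

```text
clock: 1.98
ee_pos: [454.8, 3.4, 173.1]
tool_rot: [-0.073, 0.997, -0.0, 0.0]
contact_force: [-0.6, -0.0, -0.2]
gripper_width: 49.9
finger_force: 0.0
```

```bash
python3 - <<'E'
from h import *
go([455.1,1.5,112.7],98.25)
f,P=snap("wrist"); save(f,"w1.png"); np.save("w1.npy",P); print(manip.get_obs()["qpos"])
E
```

```text
d [-0.  -1.9 60.4] r [-0.     0.001  0.002]
[-1.90838852e-02  2.80392192e-01  2.04890278e+00  1.59437918e-05
  8.11620906e-01 -1.73605367e+00]
```

View pics/w1.png

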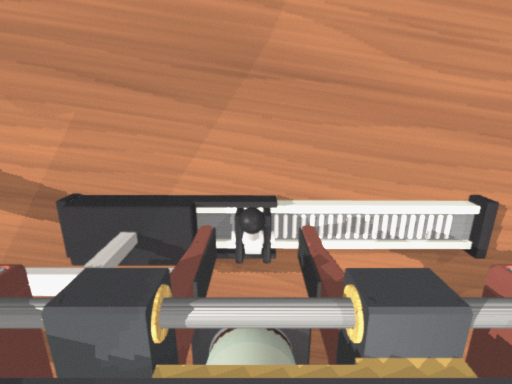

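The wrist view shows the ball at about (250,220), in front of and below the two fingers (columns 200 to 312) and roughly centred between them.

```bash
python3 - <<'E'
from h import *
P=np.load("w1.npy"); Q=P[208:232:4,240:262:5]
print(Q[:,2].round(1)); m=(P[...,2]>95)&(P[...,2]<130)&(np.hypot(P[...,0]-455,P[...,1]-2)<25)
q=P[m]; print(len(q),np.median(q,0),q.min(0),q.max(0))
A=np.c_[2*q,np.ones(len(q))]; s=np.linalg.lstsq(A,(q**2).sum(1),rcond=None)[0]; print("sphere",s[:3],np.sqrt(s[3]+s[:3]@s[:3]))
E
```

```text
[[ 4.470e+02 -2.300e+00  1.143e+02]
 [ 4.487e+02 -1.900e+00  1.181e+02]
 [ 4.506e+02 -1.600e+00  1.210e+02]
 [ 4.530e+02 -1.200e+00  1.225e+02]
 [ 4.560e+02 -8.000e-01  1.228e+02]
 [ 4.588e+02 -4.000e-01  1.233e+02]]
562 [ 4.53901024e+02 -3.24917321e-01  1.20280567e+02] [446.80127118  -9.97021393 110.51007917] [465.0136368    9.48672117 124.90892869]
sphere [ 4.56658151e+02 -7.27182446e-02  1.13784362e+02] 9.612660536215852
```

In the tool's units: 60 mm / 750 = 0.08, 58 mm / 750 = 0.0773.

Call:
{"api": "jog_arm", "payload": {
  "moves": [
    {"jaw": 50, "pos": [-0.0013, -0.004, 0.0267]},
    {"jaw": 50, "pos": [-0.0013, -0.004, 0.0533]},
    {"jaw": 50, "pos": [-0.0013, -0.004, 0.0773]},
    {"jaw": 50, "pos": [-0.0013, -0.004, 0.08]},
    {"jaw": 50, "pos": [-0.0013, -0.004, 0.08]},
    {"jaw": 10, "pos": [-0.0013, -0.004, 0.08]},
    {"jaw": 10, "pos": [-0.0013, -0.004, 0.08]},
    {"jaw": 10, "pos": [-0.0013, -0.004, 0.08]},
    {"jaw": 10, "pos": [-0.0013, -0.004, 0.08]},
    {"jaw": 10, "pos": [-0.0013, -0.004, 0.08]}
  ]
}}

```text
clock: 3.28
ee_pos: [456.5, -0.5, 112.9]
tool_rot: [-0.072, 0.997, 0.0, 0.0]
contact_force: [-0.4, 2.1, 3.5]
gripper_width: 18.8
finger_force: 30.0
```

In the tool's units: -92.6 mm / 750 = -0.1235, -85.6 mm / 750 = -0.1141.

Call:
{"api": "jog_arm", "payload": {
  "moves": [
    {"jaw": 10, "pos": [-0.0093, 0, -0.0057]},
    {"jaw": 10, "pos": [-0.0192, 0, -0.0104]},
    {"jaw": 10, "pos": [-0.0295, 0, -0.0141]},
    {"jaw": 10, "pos": [-0.04, 0, -0.0169]},
    {"jaw": 10, "pos": [-0.0508, 0, -0.0185]},
    {"jaw": 10, "pos": [-0.0617, 0, -0.0191]},
    {"jaw": 10, "pos": [-0.0727, 0, -0.0185]},
    {"jaw": 10, "pos": [-0.0835, 0, -0.0169]},
    {"jaw": 10, "pos": [-0.094, 0, -0.0141]},
    {"jaw": 10, "pos": [-0.1043, 0, -0.0104]},
    {"jaw": 10, "pos": [-0.1141, 0, -0.0057]},
    {"jaw": 10, "pos": [-0.1235, 0, 0]},
    {"jaw": 10, "pos": [-0.1235, 0, 0]}
  ]
}}

```text
clock: 4.9
ee_pos: [551.3, 13.2, 113.4]
tool_rot: [-0.072, 0.997, 0.0, 0.003]
contact_force: [2.7, 5.1, 1.2]
gripper_width: 18.5
finger_force: 30.0
```

In the tool's units: 121 mm / 750 = 0.1613, 120 mm / 750 = 0.16.

Call:
{"api": "jog_arm", "payload": {
  "moves": [
    {"jaw": 10, "pos": [0, 0.0067, 0]},
    {"jaw": 10, "pos": [0, 0.0173, 0]},
    {"jaw": 10, "pos": [0, 0.0307, 0]},
    {"jaw": 10, "pos": [0, 0.044, 0]},
    {"jaw": 10, "pos": [0, 0.0573, 0]},
    {"jaw": 10, "pos": [0, 0.0707, 0]},
    {"jaw": 10, "pos": [0, 0.084, 0]},
    {"jaw": 10, "pos": [0, 0.0973, 0]},
    {"jaw": 10, "pos": [0, 0.1107, 0]},
    {"jaw": 10, "pos": [0, 0.124, 0]},
    {"jaw": 10, "pos": [0, 0.1373, 0]},
    {"jaw": 10, "pos": [0, 0.148, 0]},
    {"jaw": 10, "pos": [0, 0.156, 0]},
    {"jaw": 10, "pos": [0, 0.16, 0]},
    {"jaw": 10, "pos": [0, 0.1613, 0]},
    {"jaw": 10, "pos": [0, 0.1613, 0]},
    {"jaw": 10, "pos": [0, 0.1613, 0]}
  ]
}}

```text
clock: 7.02
ee_pos: [533.3, 132.9, 113.9]
tool_rot: [-0.072, 0.997, 0.0, 0.003]
contact_force: [5.4, 1.0, 4.2]
gripper_width: 18.2
finger_force: 30.0
```

```bash
python3 - <<'E'
from h import *
f,P=snap("top"); save(f,"t2.png"); z=P[...,2]
v,u=np.mgrid[:384,:512]
m=(u>=235)&(u<340)&(v>=195)&(v<240)&(z>124)&(z<136)&(P[...,1]<75)
q=P[m]; print(m.sum(),cv2.minAreaRect(q[:,:2].astype(np.float32)))
k=(u>=225)&(u<300)&(v>=135)&(v<195)&(z>14)&(z<30)
r=cv2.minAreaRect(P[k][:,:2].astype(np.float32)); print(r, np.array(r[0])@RY[:2])
print("bar y",np.percentile(q@RY,[1,50,99]))
o=manip.get_obs();print(o["ee_pos"]@RY,o["ee_pos"]@RX)
f,P=snap("wrist"); save(f,"w2.png")
E
```

```text
298 ((502.0615539550781, 2.2887191772460938), (17.929672241210938, 136.93287658691406), 8.254175186157227)
((669.4304809570312, 28.4443359375), (129.74755859375, 149.97561645507812), 8.195342063903809) -67.90835844562919
bar y [-136.40211387  -69.34445647   -3.03455819]
55.01495393543796 546.8448249840051
```

View pics/t2.png

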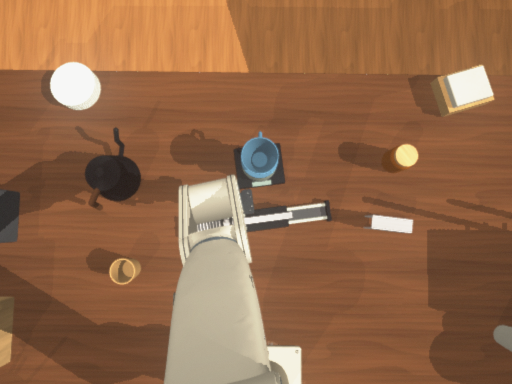

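The top view shows the bar moved in front of the scale and level with the brewer at column 260. It is centred within 1 mm, so I flip the lever back.

In the tool's units: 94 mm / 750 = 0.1253, 46.3 mm / 750 = 0.0617.

Call:
{"api": "jog_arm", "payload": {
  "moves": [
    {"jaw": 10, "pos": [0.0093, 0, -0.0057]},
    {"jaw": 10, "pos": [0.0192, 0, -0.0104]},
    {"jaw": 10, "pos": [0.0295, 0, -0.0141]},
    {"jaw": 10, "pos": [0.04, 0, -0.0169]},
    {"jaw": 10, "pos": [0.0508, 0, -0.0185]},
    {"jaw": 10, "pos": [0.0617, 0, -0.0191]},
    {"jaw": 10, "pos": [0.0727, 0, -0.0185]},
    {"jaw": 10, "pos": [0.0835, 0, -0.0169]},
    {"jaw": 10, "pos": [0.094, 0, -0.0141]},
    {"jaw": 10, "pos": [0.1043, 0, -0.0104]},
    {"jaw": 10, "pos": [0.1141, 0, -0.0057]},
    {"jaw": 10, "pos": [0.1235, 0, 0]},
    {"jaw": 10, "pos": [0.1253, 0, 0.0013]},
    {"jaw": 10, "pos": [0.1253, 0, 0.0013]}
  ]
}}

```text
clock: 8.88
ee_pos: [436.9, 118.7, 111.9]
tool_rot: [-0.072, 0.997, -0.0, -0.001]
contact_force: [0.4, -1.3, 6.3]
gripper_width: 18.4
finger_force: 30.0
```

In the tool's units: -80 mm / 750 = -0.1067, -60 mm / 750 = -0.08.

Call:
{"api": "jog_arm", "payload": {
  "moves": [
    {"jaw": 50},
    {"jaw": 50},
    {"jaw": 50},
    {"jaw": 50, "pos": [0, 0, -0.0267]},
    {"jaw": 50, "pos": [0, 0, -0.08]},
    {"jaw": 50, "pos": [0, 0, -0.1067]},
    {"jaw": 50, "pos": [0, 0, -0.1067]}
  ]
}}

```text
clock: 9.75
ee_pos: [438.3, 119.2, 192.8]
tool_rot: [-0.072, 0.997, 0.0, 0.001]
contact_force: [-0.0, -0.1, -0.3]
gripper_width: 50.3
finger_force: 0.0
```

```bash
python3 - <<'E'
from h import *
f,P=snap("wrist"); save(f,"w3.png")
tx=np.array([457,0.,113])+120.5*RY; print("expect ball",tx)
m=(P[...,2]>95)&(P[...,2]<130)&(np.hypot(*(P[...,:2]-tx[:2]).transpose(2,0,1))<25)
q=P[m];A=np.c_[2*q,np.ones(len(q))]; s=np.linalg.lstsq(A,(q**2).sum(1),rcond=None)[0]; print(len(q),"sphere",s[:3],np.sqrt(s[3]+s[:3]@s[:3]), s[:3]@RX,np.array([456.6,0,113])@RX)
go([489.5,-367.5,200],-6.2)
E
```

```text
expect ball [439.70913905 119.25299211 113.        ]
486 sphere [441.33496466 119.67746534 106.97753028] 15.082142670995069 453.9405931198866 451.87482322186145
d [  18.6 -488.9   -8.3] r [1.000e-03 0.000e+00 1.823e+00]
```

In the tool's units: -489 mm / 750 = -0.652, 19 mm / 750 = 0.0253, 1.823 rad / 4 = 0.4558.

Call:
{"api": "jog_arm", "payload": {
  "moves": [
    {"jaw": 88, "pos": [0.0253, -0.652, -0.0107], "r": [0, 0, 0.4558]},
    {"jaw": 88, "pos": [0.0253, -0.652, -0.0107], "r": [0, 0, 0.4558]},
    {"jaw": 88, "pos": [0.0253, -0.652, -0.0107], "r": [0, 0, 0.4558]},
    {"jaw": 88, "pos": [0.0253, -0.652, -0.0107], "r": [0, 0, 0.4558]},
    {"jaw": 88, "pos": [0.0253, -0.652, -0.0107], "r": [0, 0, 0.4558]},
    {"jaw": 88, "pos": [0.0253, -0.652, -0.0107], "r": [0, 0, 0.4558]},
    {"jaw": 88, "pos": [0.0253, -0.652, -0.0107], "r": [0, 0, 0.4558]},
    {"jaw": 88, "pos": [0.0253, -0.652, -0.0107], "r": [0, 0, 0.4558]},
    {"jaw": 88, "pos": [0.0253, -0.652, -0.0107], "r": [0, 0, 0.4558]},
    {"jaw": 88, "pos": [0.0253, -0.652, -0.0107], "r": [0, 0, 0.4558]},
    {"jaw": 88, "pos": [0.0253, -0.652, -0.0107], "r": [0, 0, 0.4558]},
    {"jaw": 88, "pos": [0.0253, -0.652, -0.0107], "r": [0, 0, 0.4558]},
    {"jaw": 88, "pos": [0.0253, -0.652, -0.0107], "r": [0, 0, 0.4558]},
    {"jaw": 88, "pos": [0.0253, -0.652, -0.0107], "r": [0, 0, 0.4558]}
  ]
}}

```text
clock: 11.55
ee_pos: [489.2, -367.5, 199.7]
tool_rot: [0.744, 0.668, 0.0, 0.0]
contact_force: [0.7, -1.0, -0.2]
gripper_width: 87.7
finger_force: 0.0
```

```bash
python3 - <<'E'
from h import *
v,u=np.mgrid[:384,:512]
f,P=snap("top"); save(f,"t3.png"); z=P[...,2]
m=(u>=230)&(u<340)&(v>=195)&(v<240)&(z>124)&(z<136)
q=P[m]; r=cv2.minAreaRect(q[:,:2].astype(np.float32)); print("bar",m.sum(),r,np.percentile(q@RX,[1,50,99]),np.percentile(q@RY,[1,50,99]))
m=(z>95)&(z<128)&(np.hypot(P[...,0]-440,P[...,1]-119)<30); q=P[m]; print("ball",m.sum(),np.median(q@RX),np.median(q@RY),np.median(q,0),q[:,2].max())
P0=np.load("top.npy"); m=(P0[...,2]>95)&(P0[...,2]<128)&(np.hypot(P0[...,0]-456,P0[...,1]-1)<30); q=P0[m]; print("ball before",m.sum(),np.median(q@RX),np.median(q@RY),np.median(q,0),q[:,2].max())
k=(u>=225)&(u<300)&(v>=135)&(v<195)&(z>14)&(z<30)
r=cv2.minAreaRect(P[k][:,:2].astype(np.float32)); print("scale",r, np.array(r[0])@RY[:2])
f,P=snap("wrist"); save(f,"w4.png"); z=P[...,2]
m=(z>78)&(z<90)&(np.hypot(P[...,0]-489,P[...,1]+367)<90); q=P[m]
print("guard",m.sum(),cv2.minAreaRect(q[:,:2].astype(np.float32)),q.min(0),q.max(0),manip.get_obs()["ee_pos"],manip.get_obs()["qpos"])
big=cv2.hconcat([f, np.load("top_f.npy")*0])[:, :512]; t=cv2.imread("pics/t3.png")[150:260,170:430]
t=cv2.resize(t,None,fx=2,fy=2); c=np.zeros((604+0,520,3),np.uint8)[:600]; c[:220,:520]=t; c[220:600,:512]=f[:380,:,::-1]; cv2.imwrite("pics/c4.png",c)
E
```

```text
bar 307 ((501.81414794921875, 3.4855728149414062), (17.936141967773438, 139.4823760986328), 8.146459579467773) [488.24601641 497.07319517 505.90457689] [-1.36521805e+02 -6.73390233e+01 -1.06532241e-01]
ball 44 454.0202652813473 56.59456400666804 [441.29703684 121.17716352 118.11273548] 126.36219734257179
ball before 51 454.26070115319203 -63.941705365331316 [458.42905633   1.4237087  117.64320328] 123.32042983173528
scale ((669.3045654296875, 28.3861083984375), (130.0923614501953, 149.88568115234375), 8.029366493225098) -67.94791546124553
guard 5366 ((489.5596618652344, -368.47967529296875), (120.37263488769531, 40.021724700927734), 83.74488830566406) [ 463.60897283 -429.86286175   81.49958372] [ 515.64017682 -306.70511007   86.66174153] [ 489.16378055 -367.63607511  199.77440979] [-6.63939567e-01  4.53131439e-01  1.69132516e+00 -1.95986037e-05
  9.96914358e-01 -5.56528968e-01]
```

View pics/c4.png

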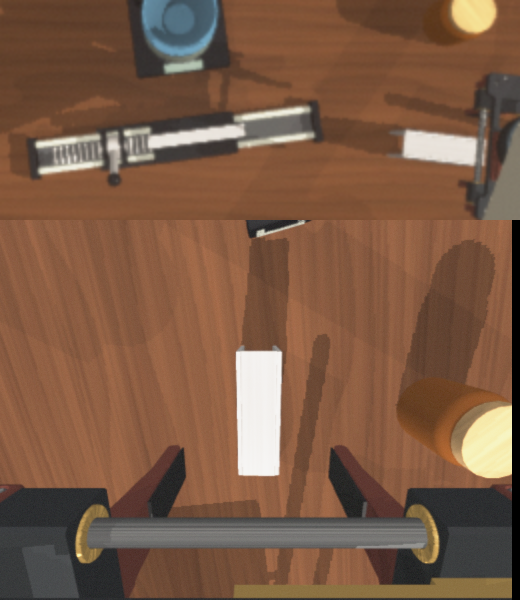

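The upper half shows the lever back, leaning to the robot at about (114,180), and the bar (150–245, 135) in front of the brewer. The lower half shows the guard at (259,410) centred between the fingers. Next is the grasp.

In the tool's units: 131.7 mm / 750 = 0.1756, 128 mm / 750 = 0.1707.

Call:
{"api": "jog_arm", "payload": {
  "moves": [
    {"jaw": 88, "pos": [-0.0011, 0.0004, 0.0667]},
    {"jaw": 88, "pos": [-0.0011, 0.0004, 0.12]},
    {"jaw": 88, "pos": [-0.0011, 0.0004, 0.1533]},
    {"jaw": 88, "pos": [-0.0011, 0.0004, 0.1707]},
    {"jaw": 88, "pos": [-0.0011, 0.0004, 0.1756]},
    {"jaw": 88, "pos": [-0.0011, 0.0004, 0.1756]},
    {"jaw": 30, "pos": [-0.0011, 0.0004, 0.1756]},
    {"jaw": 30, "pos": [-0.0011, 0.0004, 0.1756]},
    {"jaw": 30, "pos": [-0.0011, 0.0004, 0.1756]},
    {"jaw": 30, "pos": [-0.0011, 0.0004, 0.1756]},
    {"jaw": 30, "pos": [-0.0011, 0.0004, 0.1756]},
    {"jaw": 30, "pos": [-0.0011, 0.0004, 0.1756]},
    {"jaw": 30, "pos": [-0.0011, 0.0004, 0.1756]}
  ]
}}

```text
clock: 13.28
ee_pos: [489.5, -368.6, 68.0]
tool_rot: [0.744, 0.668, 0.0, 0.0]
contact_force: [-0.3, 0.1, 0.0]
gripper_width: 39.8
finger_force: 29.9
```

In the tool's units: -160 mm / 750 = -0.2133, -157 mm / 750 = -0.2093.

Call:
{"api": "jog_arm", "payload": {
  "moves": [
    {"jaw": 30, "pos": [0, 0, -0.0133]},
    {"jaw": 30, "pos": [0, 0, -0.04]},
    {"jaw": 30, "pos": [0, 0, -0.0933]},
    {"jaw": 30, "pos": [0, 0, -0.1467]},
    {"jaw": 30, "pos": [0, 0, -0.1933]},
    {"jaw": 30, "pos": [0, 0, -0.2093]},
    {"jaw": 30, "pos": [0, 0, -0.2133]},
    {"jaw": 30, "pos": [0, 0, -0.2133]}
  ]
}}

```text
clock: 14.28
ee_pos: [488.7, -368.1, 226.9]
tool_rot: [0.744, 0.668, -0.0, -0.001]
contact_force: [0.1, -0.4, -1.8]
gripper_width: 40.0
finger_force: 29.9
```

```bash
python3 - <<'E'
from h import *
go([501.8,3.4,228],8.2); o=manip.get_obs(); print(o["contact_force"],o["gripper_width"])
E
```

```text
d [370.7 -27.   -0.7] r [-0.001 -0.001 -0.251]
[ 0.07162983 -0.4079935  -1.84301366] 39.99747796163835
```

In the tool's units: 370.7 mm / 750 = 0.4943, 365 mm / 750 = 0.4867, -0.251 rad / 4 = -0.0628.

Call:
{"api": "jog_arm", "payload": {
  "moves": [
    {"jaw": 30, "pos": [0.04, -0.0027, 0], "r": [0, 0, -0.005]},
    {"jaw": 30, "pos": [0.1, -0.0067, 0], "r": [0, 0, -0.0125]},
    {"jaw": 30, "pos": [0.1667, -0.012, 0], "r": [0, 0, -0.02]},
    {"jaw": 30, "pos": [0.2333, -0.0173, 0], "r": [0, 0, -0.03]},
    {"jaw": 30, "pos": [0.3, -0.0213, 0], "r": [0, 0, -0.0375]},
    {"jaw": 30, "pos": [0.3667, -0.0267, 0], "r": [0, 0, -0.0475]},
    {"jaw": 30, "pos": [0.4267, -0.0307, 0], "r": [0, 0, -0.055]},
    {"jaw": 30, "pos": [0.4667, -0.034, 0], "r": [0, 0, -0.06]},
    {"jaw": 30, "pos": [0.4867, -0.0355, 0], "r": [0, 0, -0.062]},
    {"jaw": 30, "pos": [0.4943, -0.036, 0], "r": [0, 0, -0.0628]},
    {"jaw": 30, "pos": [0.4943, -0.036, 0], "r": [0, 0, -0.0628]},
    {"jaw": 30, "pos": [0.4943, -0.036, 0], "r": [0, 0, -0.0628]},
    {"jaw": 30, "pos": [0.4943, -0.036, 0], "r": [0, 0, -0.0628]}
  ]
}}

```text
clock: 15.9
ee_pos: [502.5, 2.2, 228.0]
tool_rot: [0.655, 0.755, -0.0, 0.0]
contact_force: [-0.4, -0.9, -2.4]
gripper_width: 39.6
finger_force: 29.9
```

```bash
python3 - <<'E'
from h import *
go([501.8,3.4,228],8.2); f,P=snap("wrist"); save(f,"w5.png"); g,S=snap("side"); save(g,"s5.png"); np.save("w5.npy",P); np.save("s5.npy",S)
a=cv2.resize(f,(400,300)); b=cv2.resize(g[120:270,150:350],(400,300)); save(cv2.hconcat([a,b]),"c5.png")
for n,P in(("w",P),("s",S)):
    z=P[...,2]; m=(abs(z-243)<8)&(np.hypot(P[...,0]-502,P[...,1]-3)<90); q=P[m]; print(n,m.sum(), cv2.minAreaRect(q[:,:2].astype(np.float32)) if len(q) else 0)
    m=(abs(z-130)<6)&(np.hypot(P[...,0]-502,P[...,1]-3)<90); q=P[m]; print(n,m.sum(), cv2.minAreaRect(q[:,:2].astype(np.float32)) if len(q) else 0)
E
```

```text
d [ 1.3 -0.5 -0. ] r [ 0.     0.    -0.001]
w 15819 ((501.641357421875, 3.7584266662597656), (62.00749969482422, 117.8558349609375), 7.935465335845947)
w 717 ((493.51904296875, 58.78858947753906), (17.393613815307617, 25.63640022277832), 8.369657516479492)
s 332 ((503.850830078125, -8.609306335449219), (61.32684326171875, 109.5101318359375), 5.856642723083496)
s 113 ((504.7384338378906, -8.68756103515625), (17.87579345703125, 129.0943145751953), 7.290560722351074)
```

View pics/c5.png

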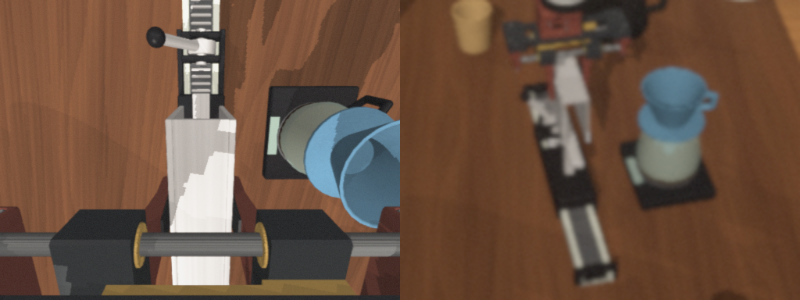

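The wrist view shows the guard in line with the bar: the bar's end is at (200,105) just above the guard, between its two walls. The side view shows it hanging over the bar. I lower it.

In the tool's units: 106 mm / 750 = 0.1413, 105 mm / 750 = 0.14.

Call:
{"api": "jog_arm", "payload": {
  "moves": [
    {"jaw": 30, "pos": [0.0017, -0.0009, 0.0107]},
    {"jaw": 30, "pos": [0.0017, -0.0009, 0.0267]},
    {"jaw": 30, "pos": [0.0017, -0.0009, 0.0427]},
    {"jaw": 30, "pos": [0.0017, -0.0009, 0.0587]},
    {"jaw": 30, "pos": [0.0017, -0.0009, 0.0747]},
    {"jaw": 30, "pos": [0.0017, -0.0009, 0.0907]},
    {"jaw": 30, "pos": [0.0017, -0.0009, 0.1067]},
    {"jaw": 30, "pos": [0.0017, -0.0009, 0.12]},
    {"jaw": 30, "pos": [0.0017, -0.0009, 0.1293]},
    {"jaw": 30, "pos": [0.0017, -0.0009, 0.136]},
    {"jaw": 30, "pos": [0.0017, -0.0009, 0.14]},
    {"jaw": 30, "pos": [0.0017, -0.0009, 0.1413]},
    {"jaw": 30, "pos": [0.0017, -0.0009, 0.1413]}
  ]
}}

```text
clock: 17.62
ee_pos: [501.7, 4.1, 122.1]
tool_rot: [0.655, 0.756, 0.0, 0.0]
contact_force: [-0.6, 0.7, -3.1]
gripper_width: 39.8
finger_force: 29.9
```

In the tool's units: 3.2 mm / 750 = 0.0043, 3 mm / 750 = 0.004.

Call:
{"api": "jog_arm", "payload": {
  "moves": [
    {"jaw": 30, "pos": [0, 0, 0.0013]},
    {"jaw": 30, "pos": [0, 0, 0.0027]},
    {"jaw": 30, "pos": [0, 0, 0.0033]},
    {"jaw": 30, "pos": [0, 0, 0.004]},
    {"jaw": 30, "pos": [0, 0, 0.0043]},
    {"jaw": 30, "pos": [0, 0, 0.0043]}
  ]
}}

```text
clock: 18.38
ee_pos: [501.5, 4.1, 118.8]
tool_rot: [0.655, 0.756, -0.0, -0.0]
contact_force: [0.3, -0.3, -2.7]
gripper_width: 40.2
finger_force: 29.9
```

In the tool's units: 0.8 mm / 750 = 0.0011, 0.4 mm / 750 = 0.0005.

Call:
{"api": "jog_arm", "payload": {
  "moves": [
    {"jaw": 30, "pos": [0, 0, 0.0005]},
    {"jaw": 30, "pos": [0, 0, 0.0011]},
    {"jaw": 30, "pos": [0, 0, 0.0011]},
    {"jaw": 30, "pos": [0, 0, 0.0011]}
  ]
}}

```text
clock: 18.88
ee_pos: [501.5, 4.1, 118.0]
tool_rot: [0.655, 0.756, -0.0, -0.0]
contact_force: [0.3, 0.7, -2.6]
gripper_width: 39.7
finger_force: 29.9
```

In the tool's units: 0.8 mm / 750 = 0.0011, 0.4 mm / 750 = 0.0005.

Call:
{"api": "jog_arm", "payload": {
  "moves": [
    {"jaw": 30, "pos": [0, 0, 0.0005]},
    {"jaw": 30, "pos": [0, 0, 0.0005]},
    {"jaw": 30, "pos": [0, 0, 0.0011]},
    {"jaw": 30, "pos": [0, 0, 0.0011]},
    {"jaw": 30, "pos": [0, 0, 0.0011]}
  ]
}}

```text
clock: 19.5
ee_pos: [501.6, 4.1, 117.9]
tool_rot: [0.655, 0.756, 0.0, 0.0]
contact_force: [-3.1, 0.1, 8.5]
gripper_width: 39.9
finger_force: 30.0
```

Contact at the expected height (8.5 N), so I let go and retreat straight up.

In the tool's units: -300 mm / 750 = -0.4, -280 mm / 750 = -0.3733.

Call:
{"api": "jog_arm", "payload": {
  "moves": [
    {"jaw": 46, "pos": [0, 0, 0.0005]},
    {"jaw": 70},
    {"jaw": 75},
    {"jaw": 75},
    {"jaw": 75, "pos": [0, 0, -0.02]},
    {"jaw": 75, "pos": [0, 0, -0.0667]},
    {"jaw": 75, "pos": [0, 0, -0.12]},
    {"jaw": 75, "pos": [0, 0, -0.16]},
    {"jaw": 75, "pos": [0, 0, -0.16]},
    {"jaw": 75, "pos": [-0.16, -0.0533, -0.16]},
    {"jaw": 75, "pos": [-0.2667, -0.1333, -0.16]},
    {"jaw": 75, "pos": [-0.3733, -0.1733, -0.16]},
    {"jaw": 75, "pos": [-0.4, -0.1867, -0.16]},
    {"jaw": 75, "pos": [-0.4, -0.1867, -0.16]},
    {"jaw": 75, "pos": [-0.4, -0.1867, -0.16]},
    {"jaw": 75, "pos": [-0.4, -0.1867, -0.16]}
  ]
}}

```text
clock: 21.5
ee_pos: [405.1, -313.0, 236.5]
tool_rot: [0.656, 0.755, 0.0, -0.001]
contact_force: [-0.1, 0.3, 0.1]
gripper_width: 75.2
finger_force: 0.0
```

```bash
python3 - <<'E'
from h import *
v,u=np.mgrid[:384,:512]
f,P=snap("top"); save(f,"t6.png"); z=P[...,2]
m=(u>=225)&(u<340)&(v>=190)&(v<245)&(z>126)&(z<142); q=P[m]
r=cv2.minAreaRect(q[:,:2].astype(np.float32)); print("guard+bar",r)
m2=(u>=225)&(u<340)&(v>=190)&(v<245)&(z>131)&(z<142); g=P[m2]; A=np.c_[g[:,:2]-g[:,:2].mean(0),np.ones(len(g))]
print("guard z fit",np.linalg.lstsq(A,g[:,2],rcond=None)[0], cv2.minAreaRect(g[:,:2].astype(np.float32)))
print("RY ext",[np.percentile(g@a,[1,99]) for a in (RX,RY)])
k=(u>=225)&(u<300)&(v>=135)&(v<195)&(z>14)&(z<30); r=cv2.minAreaRect(P[k][:,:2].astype(np.float32)); print("scale",r)
m=(z>95)&(z<128)&(np.hypot(P[...,0]-440,P[...,1]-119)<30); q=P[m]; print("ball",m.sum(),np.median(q@RX),np.median(q@RY))
s,S=snap("side")
a=cv2.resize(f[120:270,170:370],(400,300)); b=cv2.resize(s[130:280,170:370],(400,300)); save(cv2.hconcat([a,b]),"c6.png")
E
```

```text
guard+bar ((492.5890197753906, 33.182777404785156), (55.06922912597656, 200.19703674316406), 16.801361083984375)
guard z fit [-2.88226597e-03  1.04145425e-03  1.33802720e+02] ((500.6384582519531, 4.548835754394531), (39.786048889160156, 131.98402404785156), 8.232068061828613)
RY ext [array([476.60225035, 515.70628423]), array([-127.59704608,   -7.08350553])]
scale ((669.59423828125, 28.633583068847656), (129.73712158203125, 149.72117614746094), 8.300477981567383)
ball 44 453.94573062866493 55.95955723362384
```

View pics/c6.png

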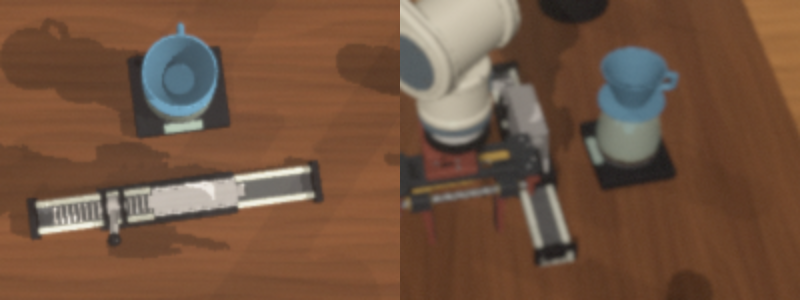

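The guard sits level on the bar (roof at 134 mm), centred within about 1 mm at (195,197). The lever is back at its locked position at (114,238), and the arm is clear.

```bash
python3 -c "
from cell import manip; print(manip.sign_off())"
```

```text
the job is handed in; nothing more can be done
None
```

The job is handed in: the stand is locked with its crossbar within about 1 mm of the scale's centre, and the guard rests level on the bar, centred within about 1 mm, with the arm clear (about 21.5 s used).

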